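# Roll-test two hand rollers and keep the true one

### The arm

A 6-joint arm with a two-finger parallel gripper is mounted at the origin on a cart in front of the work surface, level with it; the furniture and walls round the work are solid. World frame = base frame: x ahead of the robot, y to its left, z up, the work surface at z = 0. Lengths are in m, angles in rad, forces in N, time in s.
With the tool pointing down it reaches from about 0.325 to 0.875 m from the base axis. Payload 4.4 kg.
Tool frame: the origin (TCP) lies at the very end of the fingers, on their centre line; the grasp point (between the pads) lies ctrl.tcp_to_grasp behind it (ctrl.tcp_to_grasp is the distance from the TCP to the grasp point, in m); z points along the fingers, y is the line along which they close (so a half turn about z gives the same grasp; the last joint's range is limited). The gripper opens to 85 mm and grips with 20 to 120 N. Pads are 22 mm wide; open, the fingers measure 114 mm over their backs; the gripper's body (76 mm by 85 mm) begins 54 mm behind the grasp point. The pads swing forward as they close: fully open they stand 13 mm farther back than shut.
Start: joints at [1.002, 0.207, 1.542, -0, 1.393, -0.15], TCP at [0.233, 0.526, 0.231] pointing down, gripper open.
Joint ranges: [-2.73, 2.73], [-0.86, 2.22], [0.23, 2.46], [-1.11, 4.25], [0.08, 2.63], [-2.82, 2.82]. Speed limits (rad/s): [2.79, 2.79, 3.14, 3.14, 3.14, 3.14].

### API

Orientations are given as a unit quaternion [x, y, z, w].
In Python, from workcell import ctrl gives the robot as it stands.
- The arm moves only by the tool send_rows, never from a script. Its argument "motion" is a list of rows, each an object with "offset": the shift along the tool's x, y, z in units of 30 mm (1.0 is 30 mm), a list of three; "angular": the turn, a rotation vector about the tool's x, y, z in units of 5 degrees (1.0 is 5 degrees), a list of three; "grip": the finger opening in mm, from 0 to 85.4. In form: [{"offset": [x, y, z], "angular": [rx, ry, rz], "grip": grip}, ...]. A call has 1 to 5 rows; each row shifts and turns the commanded pose from where the row before left it, along the tool's axes as they then stand; what a row does not reach is not made up. A row lasts 1/10 s, in which the tool goes at most 50 mm and 8.59 degrees, less where a joint would pass 70% of its speed; a pose out of reach is approached as far as the arm can. A call with a number of a shift or a turn outside -1 to 1 is refused whole. A call with a gripper value outside its range is refused whole. The fingers move at their own pace and stop on an object; "grip_force" is the grip in N (left out, the last holds). Time passes only in rows, so rows that do not move let the fingers close. It gives the time, the measured TCP pose, the force, the opening and the grip force at its end, in the units of the state.
- ctrl.get_obs(): the state, without advancing time (a new reading comes with each control period).
- ctrl.grab_frame(name): name is "scene" or "top" or "wrist"; returns a dict with "color" (480x640x3 uint8, blue, green, red), "vfov" (degrees; the focal length in pixels is half the picture's height over the tangent of half this angle, whatever the lens; pixels are square), "cx", "cy" (the principal point, pixels), "view" (4x4, takes a point from world to camera coordinates); the wrist camera has in their place "T_tool_cam" (4x4, takes a point from camera to tool coordinates, whose origin is the TCP and whose axes are the flange's). Camera axes: x right, y down, z forward; pixel columns grow to the right and rows downward; lengths in m; the calibration is good to about 2 mm. The wrist camera is an equidistant fisheye: a pixel r from the principal point sees the ray r / f radians off the axis. A picture is of the moment at which its call begins: read the wrist's pose just before it. There is no depth.
- ctrl.close_job(): hands the job in; it is judged then, once.
Trained networks look in a picture, given as the dict that the camera call returned (one of the last four; its "shot" number tells which), for a name from the list of things; names that differ only in an ending like _2 or _b are one class to them, and where a whole thing is asked for, a point or a joint stands for the part that bears it (a point fixed in the world has none). Each returns a list of dicts, best first, with "confidence" (0 to 1); they miss things now and then, are a little off and sometimes report something else, mostly with a low value. They report only what shows in the picture. A call takes as long as a camera call.
- ctrl.regions_of(picture, label): "region" (480x640 bool, what is visible of it).
- ctrl.pinpoint(picture, label): "location" ([x, y, z] in m, in the coordinates of the camera as it stood for that picture, good to about 4 mm: a listed point, or the origin of a listed thing).
The state is a dict: "time": time; "qpos": joint angles; "dq": joint speeds; "effort": joint torques, N m; "tool_pos": TCP position; "tcp_rot": TCP orientation; "contact_force": force on the tool from outside, world axes, zero at the start; "ft_torque": the same for the moment, N m; "width": opening from 0.0 (shut) to 1.0 (fully open); "grasp_force": force on a finger pad.
Only numpy, scipy, OpenCV 4.12 (cv2) and the standard library are available. Lean on these libraries where they do the work, as an engineer would, in place of code of your own. Each camera call takes 0.05 s, during which the arm holds its last target. There are 200 camera calls.

### The job

Two hand rollers hang in the double rack; one runs true, the other's barrel sits off-centre on its axle, so it heaves up and down as it turns, and they look alike. Find the true one by feel: take a roller by its grip, press its barrel lightly on the sprung stone plate (about 6 N, never more than 15 N) and roll it, still pressed, along the plate from near one end to near the other. Leave the roller that has been rolled so and runs true seated upright in the empty single stand and the wobbling one seated in the rack (either pocket), and do not disturb the small box, timer or name card.

Things in the scene. Friction and masses are not known exactly. Their poses are not given: they have to be found in the camera images.
- rack: Fixed wooden double rack, 96 x 158 x 56 mm, origin at the centre of its underside, z up. Two pockets side by side along its y, a roller hanging in each (which is which is unknown; the rollers are not tracked), centred to about 1 mm and turned like the rack. Both rollers look alike, weigh 0.23 to 0.33 kg, and roll along their y.
- rack_slot_right (a point): Centre of the mouth of the rack's -y pocket, level with its rims, 56 mm above the worktop; a seated roller has the centre of its bridge's underside here. Axes as the rack. Pocket: 70 mm wide along x between side rims 10 mm thick and 56 mm high, 50 mm long along y between end walls 40 mm high; floor at 6 mm.
- rack_slot_left (a point): The same for the rack's +y pocket. ROLLER, upper part: steel bridge plate 84 (x) x 36 (y) x 6 mm whose underside lies on the pocket's two side rims; on it, centred, an upright square wooden grip 24 x 24 mm, from 6 to 61 mm above the bridge's underside.
- stand_seat (a point): Centre of the mouth of the stand's pocket, level with its rims, 56 mm above the worktop; axes as the stand. ROLLER, lower part: two side arms, 62 mm over their outsides along x, reach 33 mm below the bridge's underside; between them turns a wooden barrel, 36 mm diameter, 50 mm long, axle along x, 24 mm below the bridge's underside; one turn rolls 113 mm.
- stand: Fixed wooden single stand, 96 x 68 x 56 mm, empty, its one pocket just like the rack's. Origin: centre of its underside; x across the pocket between the side rims, y the rolling direction. Seated rollers rest with the bridge on both side rims, the barrel hanging free.
- frame: Fixed low dark steel frame, 84 (x) x 216 (y) x 18 mm; origin at the centre of its underside, z up. In it, centred and parallel, lies a pale stone plate 70 x 200 mm, level on springs: it sinks straight down 1 mm per 1.5 N, at most 14 mm. Unloaded, its top is anywhere from 28 to 40 mm above the worktop (not measured: find it by touch).
- plate_end (a point): Point above the middle of the +y end of the plate, 100 mm from the frame's centre, 40 mm above the worktop; axes as the frame. Barrel's lowest point below the bridge's underside: true roller always 42 mm; off-centre one 40 to 44 mm over a turn. Rolled at a fixed hand height, the force stays steady to about 1 N with the true one, swings about 6 N over a turn with the other.
- mini_box: Bystander: small white gift box with gold ribbon, 55 x 55 x 43 mm. Origin: centre of its underside.
- timer: Bystander: white square minute timer with black dial, 56 x 56 x 27 mm. Origin: centre of its underside.
- name_card_20: Bystander: small upright name card in a dark slotted block, 13 x 57 x 42 mm. Origin: centre of its underside.

How it is judged:
By the outcome, as a careful person would: the job done as asked, in the order asked, and still so for the second after the job is handed in, with the robot touching nothing.
It also fails if it takes over 72 s, if anything falls off the work surface, if the arm or the gripper's body presses on something with over 40 N, if the wrist force passes 120 N, or if a joint passes its speed limit or range.

## Working session

There is one attempt and no reset: what is moved stays moved. The work goes in short steps, Python scripts to look and compute and a tool call to move; the robot and the scene stay as the last step left them, time stands still between calls to the robot, and variables do not carry over. Pictures are saved under pics/ and viewed, at most 10 in all, crops included, and the job is handed in when it is done.

Besides the shell and the picture viewer there is one more tool, called by a JSON object that holds its "fn" and its "kwargs", one argument or row to a line. send_rows: Moves the arm, as the interface text tells. Shifts and turns lie within -1 to 1; 1 stands for 30 mm of shift or 5 degrees of turn. Its arguments: {"type":"object","properties":{"motion":{"type":"array"},"grip_force":{"type":"number"}},"required":["motion"]}

```bash
mkdir -p pics
cat > h.py <<'E'
import numpy as np, cv2
from scipy.spatial.transform import Rotation as R
from workcell import ctrl
def look(cam, names, save=None):
    o=ctrl.get_obs(); p=ctrl.grab_frame(cam)
    if save: cv2.imwrite('pics/'+save,p["color"])
    if cam=='wrist':
        T=np.eye(4);T[:3,:3]=R.from_quat(o['tcp_rot']).as_matrix();T[:3,3]=o['tool_pos'];C=T@p['T_tool_cam']
    else: C=np.linalg.inv(p['view'])
    out={}
    for n in names:
        for d in ctrl.pinpoint(p,n)[:2]:
            w=(C@np.r_[d['location'],1])[:3]
            print(cam,n,round(d['confidence'],2),w.round(4)); out.setdefault(n,w)
    return p,C,out
E
python3 - <<'E'
from h import *
print(ctrl.get_obs(), ctrl.tcp_to_grasp)
N="rack rack_slot_right rack_slot_left stand_seat stand frame plate_end mini_box timer name_card_20".split()
for c in ("scene","top"):
    look(c,N,c+'.png')
print(ctrl.get_obs()['time'])
E
```

```text
{'time': 0.0, 'qpos': array([ 1.00249414e+00,  2.07468562e-01,  1.54298773e+00, -4.32076115e-07,
        1.39350499e+00, -1.50480215e-01]), 'dq': array([-1.05457348e-03,  3.63746807e-04, -6.85782218e-04, -8.45326935e-04,
       -4.07923902e-05, -1.49303010e-03]), 'effort': array([-6.66882443e-04, -3.83026171e+01, -2.91597122e+01, -2.45270230e-04,
        1.02142518e-02, -5.86354517e-06]), 'tool_pos': array([0.23289598, 0.52487426, 0.23008218]), 'tcp_rot': array([ 2.07394504e-01,  9.78256672e-01, -1.10872366e-03, -4.16329185e-04]), 'contact_force': array([ 0.03288519, -0.56535901, -0.52382784]), 'ft_torque': array([-0.06586575, -0.00218065, -0.0398815 ]), 'grasp_force': 0.0, 'width': 1.0009217755775563} 0.0187
scene rack 0.82 [ 0.5807 -0.1625 -0.0022]
scene rack 0.51 [0.4359 0.3816 0.0021]
scene rack_slot_right 0.76 [ 0.5748 -0.2105  0.0521]
scene rack_slot_right 0.75 [0.4252 0.1755 0.0013]
scene rack_slot_left 0.63 [ 0.4192 -0.0937  0.0033]
scene rack_slot_left 0.56 [ 0.5789 -0.1191  0.0495]
scene stand_seat 0.72 [0.586  0.311  0.0531]
scene stand 0.59 [0.5866 0.3093 0.0031]
scene frame 0.56 [4.25e-01 1.75e-01 2.00e-04]
scene plate_end 0.63 [0.4126 0.2738 0.0382]
scene mini_box 0.56 [ 0.4209 -0.0902  0.0035]
scene timer 0.73 [ 0.4183 -0.2804 -0.0018]
scene name_card_20 0.69 [ 0.4358  0.3829 -0.0021]
top rack 0.75 [ 0.5776 -0.1659 -0.0016]
top rack_slot_right 0.94 [ 0.5737 -0.2087  0.0544]
top rack_slot_left 0.89 [ 0.5802 -0.1187  0.0568]
top stand_seat 0.83 [0.5826 0.3074 0.0556]
top stand 0.88 [5.861e-01 3.056e-01 2.000e-04]
top plate_end 0.71 [0.4195 0.2779 0.0409]
top mini_box 0.81 [ 0.4212 -0.0883 -0.0019]
top timer 0.95 [ 0.4193 -0.2822 -0.0047]
top name_card_20 0.74 [ 0.4223 -0.2815  0.0013]
top name_card_20 0.67 [ 0.4339  0.3826 -0.002 ]
1.1
```

View pics/top.png

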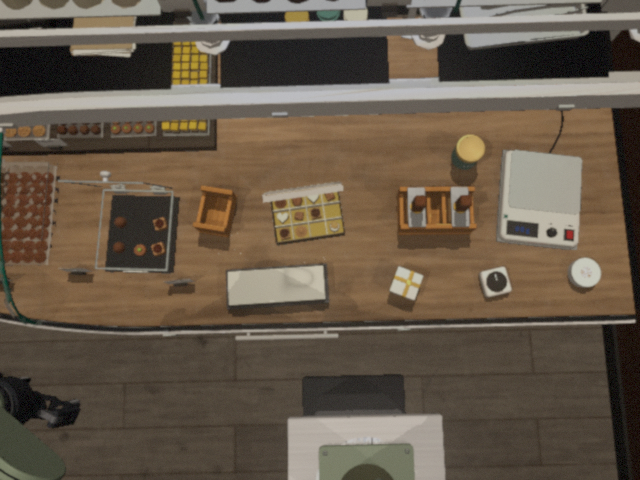

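View pics/scene.png

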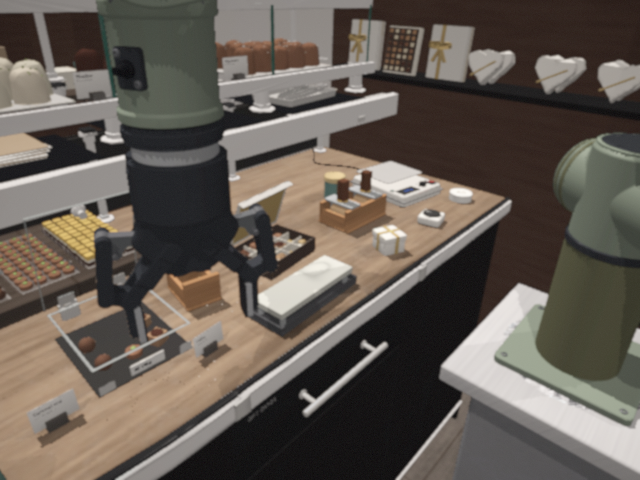

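Run:
```python
from h import *
N="rack stand frame".split()
p,C,o=look('top',['frame'])
f=240/np.tan(np.radians(p['vfov'])/2)
print(C.round(3).tolist(),f,p['cx'],p['cy'])
for n,z in zip(N,(.056,.056,.018)):
    for d in ctrl.regions_of(p,n)[:1]:
        v,u=np.nonzero(d['region']); 
        cs,_=cv2.findContours(d['region'].astype('uint8'),0,2); c=max(cs,key=cv2.contourArea)
        r=np.c_[(c[:,0,0]-p['cx'])/f,(c[:,0,1]-p['cy'])/f,np.ones(len(c))]@C[:3,:3].T
        w=C[:3,3]+r*((z-C[2,3])/r[:,2])[:,None]
        b=cv2.minAreaRect((w[:,:2]*1000).astype('float32')); print(n,d['confidence'],b, 'px',u.min(),u.max(),v.min(),v.max())
```

```text
[[-0.023, -0.986, 0.167, 0.323], [-1.0, 0.024, 0.007, 0.053], [-0.011, -0.167, -0.986, 1.164], [0.0, 0.0, 0.0, 1.0]] 543.0888911939858 330.66321562922445 240.3883552291025
rack 0.75 ((569.4367065429688, -159.15011596679688), (165.1090545654297, 100.37300109863281), 88.58831024169922) px 396 476 187 234
stand 0.6 ((579.1399536132812, 301.6460876464844), (79.42652130126953, 99.3888931274414), 79.0363540649414) px 193 235 186 236
frame 0.66 ((423.05413818359375, 176.10330200195312), (85.10621643066406, 216.30426025390625), 2.379970073699951) px 226 329 263 309
```

The top view shows the stand at (214,210), the rack at (437,210) holding two rollers, the frame at (277,286), the box at (406,284), the timer at (495,282) and the card at (180,282). The scene view agrees with this. I'll align the tool and move over the stand and plate for a wrist look.

{"fn": "send_rows", "kwargs": {
  "motion": [
    {"offset": [0,0,0],"angular": [0,0,-1],"grip": 60},
    {"offset": [0,0,0],"angular": [0,0,-1],"grip": 60},
    {"offset": [0,0,0],"angular": [0,0,-1],"grip": 60},
    {"offset": [0,0,0],"angular": [0,0,-1],"grip": 60},
    {"offset": [0,0,0],"angular": [0,0,-0.8],"grip": 60}
  ]
}}

```text
time: 1.85
tool_pos: [0.2333, 0.5256, 0.2313]
tcp_rot: [-0.002, 1.0, 0.0, -0.0]
contact_force: [0.6, 0.7, -0.1]
width: 0.704
grasp_force: 0.0
```

{"fn": "send_rows", "kwargs": {
  "motion": [
    {"offset": [-1,-1,-0.5],"angular": [0,0,0],"grip": 60},
    {"offset": [-1,-1,-0.5],"angular": [0,0,0],"grip": 60},
    {"offset": [-1,-1,-0.5],"angular": [0,0,0],"grip": 60},
    {"offset": [-1,-1,-0.5],"angular": [0,0,0],"grip": 60},
    {"offset": [-1,-1,0],"angular": [0,0,0],"grip": 60}
  ]
}}

```text
time: 2.35
tool_pos: [0.3857, 0.3754, 0.2944]
tcp_rot: [-0.001, 1.0, 0.002, 0.002]
contact_force: [0.8, 0.1, -0.2]
width: 0.705
grasp_force: 0.0
```

{"fn": "send_rows", "kwargs": {
  "motion": [
    {"offset": [-1,-1,0],"angular": [0,0,0],"grip": 60},
    {"offset": [-1,-1,0],"angular": [0,0,0],"grip": 60},
    {"offset": [-0.5,-0.5,0],"angular": [0,0,0],"grip": 60},
    {"offset": [0,0,0],"angular": [0,0,0],"grip": 60},
    {"offset": [0,0,0],"angular": [0,0,0],"grip": 60}
  ]
}}

```text
time: 2.85
tool_pos: [0.4585, 0.3007, 0.2912]
tcp_rot: [0.0, 1.0, 0.0, -0.0]
contact_force: [-0.3, 0.2, 0.2]
width: 0.701
grasp_force: 0.0
```

Run:
```python
from h import *
o=ctrl.get_obs(); print(o['time'],o['tool_pos'].round(4),o['tcp_rot'].round(4),o['contact_force'],o['qpos'].round(2))
p,C,_=look('wrist',"stand_seat stand frame plate_end".split(),'w1.png')
print(C.round(3).tolist(),p['vfov'],p['cx'],p['cy'])
```

```text
2.85 [0.4585 0.3007 0.2912] [ 0.e+00  1.e+00  2.e-04 -4.e-04] [-0.2837486   0.21577657  0.15538421] [ 0.42  0.11  1.53  0.    1.5  -1.15]
wrist stand_seat 0.96 [0.5844 0.3055 0.0607]
wrist stand_seat 0.58 [ 0.42   -0.0972  0.0029]
wrist stand 0.84 [ 0.5883  0.31   -0.0021]
wrist plate_end 0.78 [0.4181 0.277  0.0384]
[[0.001, 0.949, 0.315, 0.377], [1.0, -0.001, -0.001, 0.3], [-0.001, 0.315, -0.949, 0.434], [0.0, 0.0, 0.0, 1.0]] 65.70646984690485 316.75086241657544 242.33119446052388
```

View pics/w1.png

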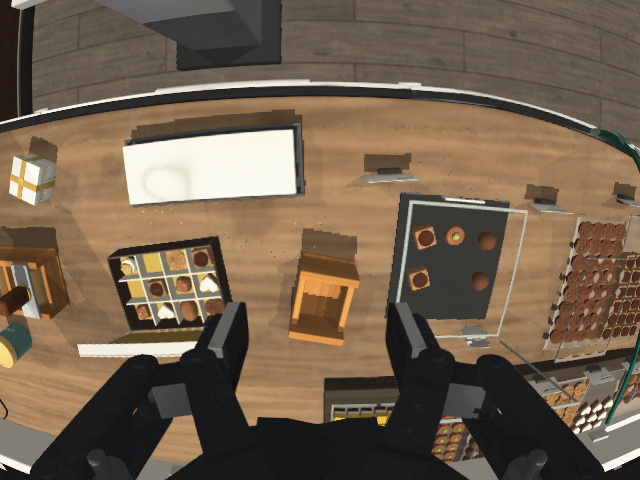

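The wrist view shows the empty stand at (325,300), the plate at (213,165) and the rack at the left edge. A chocolate box with a raised lid stands between them, so I'll carry high. Next I'll fly to the rack view.

```bash
cat >> h.py <<'E'
from scipy.optimize import minimize
def proj(p,C,w,fish):
    c=(np.linalg.inv(C)@np.c_[w,np.ones(len(w))].T)[:3].T; f=240/np.tan(np.radians(p['vfov'])/2)
    r=np.linalg.norm(c[:,:2],axis=1); k=np.arctan2(r,c[:,2])/r if fish else 1/c[:,2]
    return c[:,:2]*np.c_[k]*f+[p['cx'],p['cy']] if fish else c[:,:2]*k[:,None]*f+[p['cx'],p['cy']]
def fitbox(p,C,name,dims,x0,fish):
    L=ctrl.regions_of(p,name)
    if not L: print('none',name); return
    m=max(L[:3],key=lambda d:d['confidence'])['region'].astype('uint8')
    def iou(q):
        g=np.array([[a,b,c] for a in np.linspace(-.5,.5,9) for b in np.linspace(-.5,.5,9) for c in (0,1)])*dims
        w=R.from_euler('z',q[2]*10).apply(g)+[q[0],q[1],0]
        h=cv2.convexHull((proj(p,C,w,fish)*16).round().astype(np.int32))
        r=np.zeros((480,640),np.uint8); cv2.fillConvexPoly(r,h,1,shift=4)
        return -(r&m).sum()/max((r|m).sum(),1)
    s=np.array([[0,0,0],[.01,0,0],[0,.01,0],[0,0,.01]])
    b=minimize(iou,x0,method='Nelder-Mead',options=dict(initial_simplex=np.array(x0)+s-.0025,xatol=1e-4,fatol=1e-5))
    print(name,'xy',b.x[:2].round(4),'yaw deg',np.degrees(b.x[2]*10).round(2),'iou',-b.fun)
E
sed -i 's/c\[:,:2\]\*np.c_\[k\]/c[:,:2]*k[:,None]/' h.py
python3 - <<'E'
from h import *
for cam in ('wrist','top'):
    p,C,_=look(cam,[])
    fitbox(p,C,'stand',[.096,.068,.056],[.585,.308,-.015],cam=='wrist')
    fitbox(p,C,'frame',[.084,.216,.03],[.423,.176,.004],cam=='wrist')
E
```

```text
stand xy [0.5858 0.4288] yaw deg -48.22 iou -0.0
frame xy [0.438  0.1643] yaw deg -0.67 iou -1218008852671479.2
stand xy [0.6095 0.4425] yaw deg -51.19 iou -0.0
frame xy [0.4494 0.2399] yaw deg 42.66 iou -3650651904553641.5h.py:30: RuntimeWarning: overflow encountered in scalar negative
  return -(r&m).sum()/max((r|m).sum(),1)
```

{"fn": "send_rows", "kwargs": {
  "motion": [
    {"offset": [0,-1,0],"angular": [0,0,0],"grip": 60},
    {"offset": [0,-1,0],"angular": [0,0,0],"grip": 60},
    {"offset": [0,-1,0],"angular": [0,0,0],"grip": 60},
    {"offset": [0,-1,0],"angular": [0,0,0],"grip": 60},
    {"offset": [0,-1,0],"angular": [0,0,0],"grip": 60}
  ]
}}

```text
time: 3.9
tool_pos: [0.4586, 0.1497, 0.2914]
tcp_rot: [-0.001, 1.0, 0.0, 0.0]
contact_force: [0.6, 1.4, -0.5]
width: 0.705
grasp_force: 0.0
```

{"fn": "send_rows", "kwargs": {
  "motion": [
    {"offset": [0,-1,0],"angular": [0,0,0],"grip": 60},
    {"offset": [0,-1,0],"angular": [0,0,0],"grip": 60},
    {"offset": [0,-1,0],"angular": [0,0,0],"grip": 60},
    {"offset": [0,-1,0],"angular": [0,0,0],"grip": 60},
    {"offset": [0,-1,0],"angular": [0,0,0],"grip": 60}
  ]
}}

```text
time: 4.4
tool_pos: [0.4588, -0.0004, 0.2915]
tcp_rot: [-0.001, 1.0, -0.0, 0.0]
contact_force: [0.8, -0.7, 1.1]
width: 0.699
grasp_force: 0.0
```

{"fn": "send_rows", "kwargs": {
  "motion": [
    {"offset": [0,-1,0],"angular": [0,0,0],"grip": 60},
    {"offset": [0,-1,0],"angular": [0,0,0],"grip": 60},
    {"offset": [0,-1,0],"angular": [0,0,0],"grip": 60},
    {"offset": [0,-1,0],"angular": [0,0,0],"grip": 60},
    {"offset": [0,0,0],"angular": [0,0,0],"grip": 60}
  ]
}}

```text
time: 4.9
tool_pos: [0.459, -0.1222, 0.2913]
tcp_rot: [0.002, 1.0, -0.001, 0.0]
contact_force: [0.9, 0.8, -0.0]
width: 0.704
grasp_force: 0.0
```

Run:
```python
from h import *
o=ctrl.get_obs(); print(o['time'],o['tool_pos'].round(4),o['tcp_rot'].round(4),o['contact_force'])
p,C,_=look('wrist',"rack rack_slot_right rack_slot_left".split(),'w2.png')
fitbox(p,C,'rack',[.096,.158,.056],[.578,-.164,-.005],1)
```

```text
4.9 [ 0.459  -0.1222  0.2913] [ 1.6e-03  1.0e+00 -7.0e-04  1.0e-04] [ 0.8906862   0.76638137 -0.04350791]
wrist rack 0.61 [ 0.5766 -0.163  -0.0022]
wrist rack_slot_right 0.54 [ 0.5892  0.3105 -0.0034]
rack xy [ 0.7355 -0.1265] yaw deg -61.59 iou -0.0h.py:30: RuntimeWarning: overflow encountered in scalar negative
  return -(r&m).sum()/max((r|m).sum(),1)
```

View pics/w2.png

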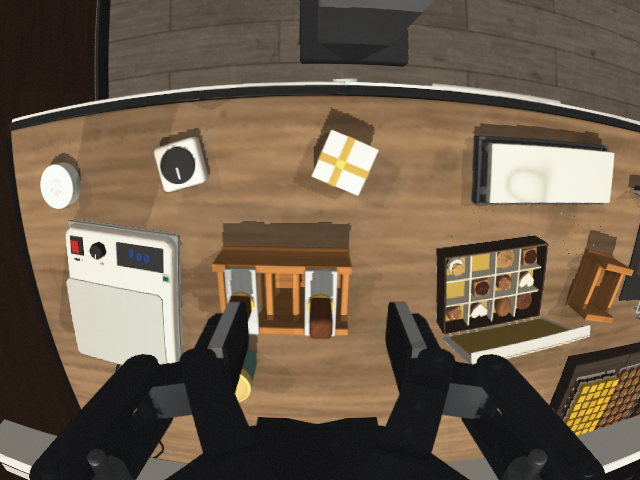

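The wrist view shows the rack at (283,290), with roller grips at (242,300) and (321,315). The fit had an unsigned overflow, so I'll fix that.

```bash
sed -i 's/return -(r&m).sum()/return -float((r\&m).sum())/' h.py
python3 - <<'E'
from h import *
for cam in ('wrist','top'):
    p,C,_=look(cam,['rack_slot_right','rack_slot_left'])
    fitbox(p,C,'rack',[.096,.158,.056],[.578,-.164,-.005],cam=='wrist')
    fitbox(p,C,'frame',[.084,.216,.03],[.423,.176,.004],cam=='wrist')
    fitbox(p,C,'stand',[.096,.068,.056],[.585,.308,-.015],cam=='wrist')
print(ctrl.get_obs()['time'])
E
```

```text
wrist rack_slot_right 0.3 [ 0.417 -0.29  -0.002]
rack xy [ 0.5729 -0.1643] yaw deg 0.09 iou 0.5743128192653856
frame xy [0.4219 0.1761] yaw deg 2.22 iou 0.2079361790302528
stand xy [0.5857 0.307 ] yaw deg -18.95 iou 0.8123225440090858
top rack_slot_left 0.71 [ 0.5801 -0.12    0.0577]
top rack_slot_left 0.15 [ 0.4355  0.3817 -0.0041]
rack xy [ 0.5725 -0.155 ] yaw deg -1.22 iou 0.1619095731245264
frame xy [0.4204 0.1751] yaw deg 1.31 iou 0.06006419073819349
stand xy [0.584  0.3069] yaw deg -10.35 iou 0.8663522012578616
5.75
```

Run:
```python
import cv2
a=cv2.imread('pics/w2.png')[215:355,200:370]; b=cv2.imread('pics/w1.png')[240:360,275:375]
cv2.imwrite('pics/c.png',cv2.hconcat([cv2.resize(a,(510,420),interpolation=2),cv2.resize(b,(290,420),interpolation=2)][:1]))
cv2.imwrite('pics/c.png',cv2.hconcat([cv2.resize(a,(467,385),interpolation=2),cv2.resize(b,(321,385),interpolation=2)]))
```

```text
(no output)
```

View pics/c.png

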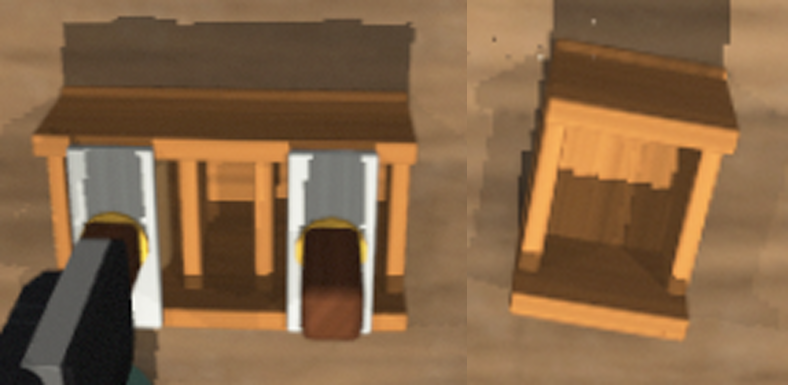

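The crop shows clear rim corners for both holders. I'll back-project them at z = 56 mm.

```bash
cat >> h.py <<'E'
def backproj(C,px,z,f=240/np.tan(np.radians(65.70647)/2),c=(316.75,242.33)):
    d=np.array(px)-c; r=np.linalg.norm(d,axis=1); t=r/f
    ray=np.c_[d/r[:,None]*np.sin(t)[:,None],np.cos(t)]@C[:3,:3].T
    return C[:3,3]+ray*((z-C[2,3])/ray[:,2])[:,None]
E
python3 - <<'E'
from h import *
p=ctrl.grab_frame('wrist');T=p['T_tool_cam']
def CC(pos,q):
    M=np.eye(4);M[:3,:3]=R.from_quat(q).as_matrix();M[:3,3]=pos;return M@T
C2=CC([.459,-.1222,.2913],[1.6e-3,1,-7e-4,1e-4]); C1=CC([.4585,.3007,.2912],[0,1,2e-4,-4e-4])
r=backproj(C2,[(212.7,264.9),(351.1,267.1),(348.2,334.4)],.056);print(r.round(4))
d=r[1]-r[0];print('rack yaw',np.degrees(np.arctan2(-d[0],d[1])),np.linalg.norm(d),np.linalg.norm(r[2]-r[1]),'ctr',(r[0]+r[2])/2)
s=backproj(C1,[(300.2,270.2),(359.4,280.5),(289,337.2),(343.2,345)],.056);print(s.round(4))
for a,b in((0,1),(2,3)):
    d=s[b]-s[a];print('stand yaw',np.degrees(np.arctan2(-d[0],d[1])),np.linalg.norm(d))
print('ctr',s.mean(0), np.linalg.norm(s[2]-s[0]))
# frame: plate top edges in w1
q=backproj(C1,[(124,147),(295,129),(297,194),(130,205)],.035);print(q.round(4),q.mean(0))
d=q[1]-q[0];e=q[2]-q[3];print([np.degrees(np.arctan2(-v[0],v[1])) for v in(d,e)],np.linalg.norm(d),np.linalg.norm(e))
E
```

```text
[[ 0.5297 -0.2411  0.056 ]
 [ 0.5322 -0.086   0.056 ]
 [ 0.6198 -0.0865  0.056 ]]
rack yaw -0.937189343054902 0.15511132568909908 0.08754402033777922 ctr [ 0.57473629 -0.16381859  0.056     ]
[[0.5349 0.2815 0.056 ]
 [0.5476 0.3474 0.056 ]
 [0.6227 0.2662 0.056 ]
 [0.6342 0.3318 0.056 ]]
stand yaw -10.910444260625026 0.06716099541406464
stand yaw -9.956946809093827 0.06653191449704403
ctr [0.58485232 0.30672114 0.056     ] 0.08910957352304119
[[0.3922 0.0752 0.035 ]
 [0.3831 0.2769 0.035 ]
 [0.4539 0.2783 0.035 ]
 [0.4621 0.0759 0.035 ]] [0.42280828 0.17656746 0.035     ]
[np.float64(2.57624109742225), np.float64(2.318425366587207)] 0.20191015511852253 0.2024979070200571
```

Add to h.py:
```python
def go(x,y,z,yaw=None):
    """units to reach world target; yaw = direction of tool y (deg)"""
    o=ctrl.get_obs(); q=R.from_quat(o['tcp_rot']); M=q.as_matrix()
    d=q.inv().apply(np.array([x,y,z])-o['tool_pos'])/.03
    cy=np.degrees(np.arctan2(M[1,1],M[0,1]))
    print('t',round(o['time'],2),'pos',o['tool_pos'].round(4),'yaw',cy.round(2),'tilt',M[:2,2].round(4),'F',o['contact_force'].round(1),'w',round(o['width'],3),'off',d.round(2),'turn z',None if yaw is None else round((cy-yaw)/5,2))
```

```text
(no output)
```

{"fn": "send_rows", "kwargs": {
  "motion": [
    {"offset": [0,0,0],"angular": [0,0,1],"grip": 60},
    {"offset": [0,0,0],"angular": [0,0,1],"grip": 60},
    {"offset": [0,0,0],"angular": [0,0,1],"grip": 60},
    {"offset": [0,0,0],"angular": [0,0,1],"grip": 60},
    {"offset": [0,0,0],"angular": [0,0,1],"grip": 60}
  ]
}}

```text
time: 6.3
tool_pos: [0.459, -0.1193, 0.2913]
tcp_rot: [0.218, 0.976, 0.0, -0.0]
contact_force: [0.3, 0.3, 0.0]
width: 0.701
grasp_force: 0.0
```

{"fn": "send_rows", "kwargs": {
  "motion": [
    {"offset": [0,0,0],"angular": [0,0,1],"grip": 60},
    {"offset": [0,0,0],"angular": [0,0,1],"grip": 60},
    {"offset": [0,0,0],"angular": [0,0,1],"grip": 60},
    {"offset": [0,0,0],"angular": [0,0,1],"grip": 60},
    {"offset": [0,0,0],"angular": [0,0,1],"grip": 60}
  ]
}}

```text
time: 6.8
tool_pos: [0.459, -0.1193, 0.2913]
tcp_rot: [0.424, 0.906, -0.0, -0.0]
contact_force: [0.7, -0.1, 0.7]
width: 0.701
grasp_force: 0.0
```

{"fn": "send_rows", "kwargs": {
  "motion": [
    {"offset": [0,0,0],"angular": [0,0,1],"grip": 60},
    {"offset": [0,0,0],"angular": [0,0,1],"grip": 60},
    {"offset": [0,0,0],"angular": [0,0,1],"grip": 60},
    {"offset": [0,0,0],"angular": [0,0,1],"grip": 60},
    {"offset": [0,0,0],"angular": [0,0,1],"grip": 60}
  ]
}}

```text
time: 7.3
tool_pos: [0.459, -0.1193, 0.2913]
tcp_rot: [0.61, 0.793, -0.0, 0.0]
contact_force: [0.4, -0.1, -0.7]
width: 0.705
grasp_force: 0.0
```

{"fn": "send_rows", "kwargs": {
  "motion": [
    {"offset": [0,0,0],"angular": [0,0,1],"grip": 60},
    {"offset": [0,0,0],"angular": [0,0,1],"grip": 60},
    {"offset": [0,0,0],"angular": [0,0,1],"grip": 60},
    {"offset": [0,0.5,0.5],"angular": [0,0,0.36],"grip": 60},
    {"offset": [0,0.5,0.5],"angular": [0,0,0],"grip": 60}
  ]
}}

```text
time: 7.8
tool_pos: [0.4898, -0.12, 0.2618]
tcp_rot: [0.718, 0.696, 0.0, 0.001]
contact_force: [0.9, -0.4, -1.0]
width: 0.704
grasp_force: 0.0
```

{"fn": "send_rows", "kwargs": {
  "motion": [
    {"offset": [0,0.5,0.5],"angular": [0,0,0],"grip": 60},
    {"offset": [0,0.5,0.5],"angular": [0,0,0],"grip": 60},
    {"offset": [0,0,0],"angular": [0,0,0],"grip": 60},
    {"offset": [0,0,0],"angular": [0,0,0],"grip": 60}
  ]
}}

```text
time: 8.2
tool_pos: [0.5186, -0.1205, 0.231]
tcp_rot: [0.718, 0.696, -0.0, -0.001]
contact_force: [0.1, 0.6, 0.1]
width: 0.699
grasp_force: 0.0
```

Run:
```python
from h import *
go(.5785,-.119,.15,-2)
look('wrist',"rack rack_slot_right rack_slot_left".split(),'w3.png')
```

```text
t 8.2 pos [ 0.5186 -0.1205  0.231 ] yaw -1.73 tilt [-0.0015  0.0004] F [0.1 0.6 0.1] w 0.699 off [0.11 2.   2.7 ] turn z 0.05
wrist rack 0.88 [ 0.5751 -0.1652 -0.0057]
```

View pics/w3.png

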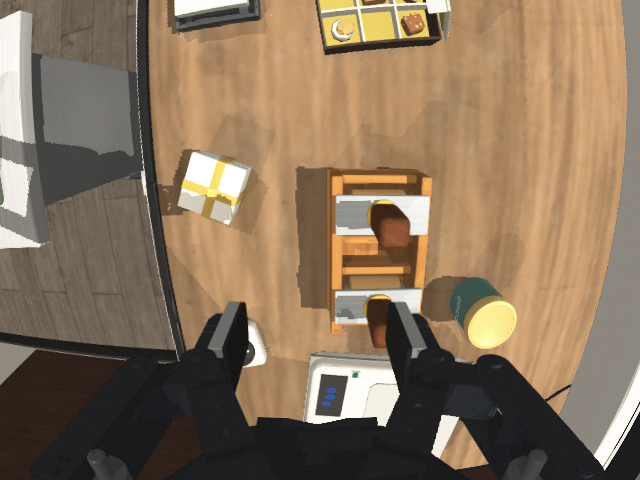

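The wrist view shows the left roller's grip top centred near (397,234), with the bridge running from (336,196) to (430,235). I'll back-project these.

Run:
```python
from h import *
p,C,_=look('wrist',[])
print(backproj(C,[(397,234)],.117).round(4))
b=backproj(C,[(335,196),(431,195),(428,236),(334,235)],.062);print(b.round(4),b.mean(0).round(4))
r=backproj(C,[(331,172),(432,175),(420,329),(334,333)],.056);print(r.round(4),r.mean(0))
for s in(b,r):
  for i,j in((0,3),(1,2)):
    d=s[i]-s[j];print(np.degrees(np.arctan2(-d[0],d[1])).round(1),np.linalg.norm(d))
  d=s[1]-s[0];print(np.degrees(np.arctan2(d[1],d[0])),np.linalg.norm(d))
```

```text
[[ 0.5781 -0.1219  0.117 ]]
[[ 0.5351 -0.1034  0.062 ]
 [ 0.6206 -0.104   0.062 ]
 [ 0.6197 -0.1421  0.062 ]
 [ 0.5336 -0.1385  0.062 ]] [ 0.5773 -0.122   0.062 ]
[[ 0.5324 -0.0833  0.056 ]
 [ 0.6228 -0.087   0.056 ]
 [ 0.6216 -0.2446  0.056 ]
 [ 0.5324 -0.2438  0.056 ]] [ 0.57730335 -0.16469333  0.056     ]
-2.5 0.0351000520957218
-1.3 0.03806383615722201
-0.3788643736808372 0.08542931835844349
-0.0 0.16049466791221353
-0.4 0.1576837031049871
-2.2920760450198725 0.09041428259601632
```

{"fn": "send_rows", "kwargs": {
  "motion": [
    {"offset": [0.03,1,0],"angular": [0,0,0],"grip": 60},
    {"offset": [0,0.98,0.3],"angular": [0,0,0],"grip": 60},
    {"offset": [0,0,1],"angular": [0,0,0],"grip": 60},
    {"offset": [0,0,1],"angular": [0,0,0],"grip": 60},
    {"offset": [0,0,1],"angular": [0,0,0],"grip": 60}
  ]
}}

```text
time: 8.95
tool_pos: [0.5789, -0.1217, 0.1322]
tcp_rot: [0.718, 0.696, 0.0, 0.001]
contact_force: [-0.1, -0.6, -0.5]
width: 0.706
grasp_force: 0.0
```

{"fn": "send_rows", "kwargs": {
  "motion": [
    {"offset": [0,0,1],"angular": [0,0,0],"grip": 60},
    {"offset": [0,0,0.7],"angular": [0,0,0],"grip": 60},
    {"offset": [0,0,0.3],"angular": [0,0,0],"grip": 60},
    {"offset": [0,0,0],"angular": [0,0,0],"grip": 60},
    {"offset": [0,0,0],"angular": [0,0,0],"grip": 60}
  ]
}}

```text
time: 9.45
tool_pos: [0.5794, -0.1219, 0.0737]
tcp_rot: [0.718, 0.696, 0.0, 0.001]
contact_force: [-0.4, 0.1, -0.6]
width: 0.704
grasp_force: 0.0
```

Run:
```python
from h import *
go(.578,-.1215,.072,-1.7)
```

```text
t 9.45 pos [ 0.5794 -0.1219  0.0737] yaw -1.74 tilt [ 0.0022 -0.0008] F [-0.4  0.1 -0.6] w 0.704 off [ 0.01 -0.05  0.06] turn z -0.01
```

{"fn": "send_rows", "kwargs": {
  "motion": [
    {"offset": [0,-0.04,0],"angular": [0,0,0],"grip": 15},
    {"offset": [0,0,0],"angular": [0,0,0],"grip": 15},
    {"offset": [0,0,0],"angular": [0,0,0],"grip": 15},
    {"offset": [0,0,0],"angular": [0,0,0],"grip": 15},
    {"offset": [0,0,0],"angular": [0,0,0],"grip": 15}
  ],
  "grip_force": 60
}}

```text
time: 9.95
tool_pos: [0.5778, -0.1218, 0.0737]
tcp_rot: [0.718, 0.696, 0.0, 0.001]
contact_force: [-2.2, 0.5, 5.7]
width: 0.274
grasp_force: 59.9
```

{"fn": "send_rows", "kwargs": {
  "motion": [
    {"offset": [0,0,0],"angular": [0,0,0],"grip": 15},
    {"offset": [0,0,0],"angular": [0,0,0],"grip": 15}
  ]
}}

```text
time: 10.15
tool_pos: [0.5779, -0.1218, 0.0737]
tcp_rot: [0.718, 0.696, 0.0, 0.001]
contact_force: [-2.0, 0.1, 6.2]
width: 0.27
grasp_force: 59.9
```

Run:
```python
from h import *
go(.578,-.1215,.072,-1.7)
```

```text
t 10.15 pos [ 0.5779 -0.1218  0.0737] yaw -1.73 tilt [ 0.0014 -0.0008] F [-2.   0.1  6.2] w 0.27 off [0.01 0.   0.06] turn z -0.01
```

{"fn": "send_rows", "kwargs": {
  "motion": [
    {"offset": [0,0,-0.3],"angular": [0,0,0],"grip": 15},
    {"offset": [0,0,-0.8],"angular": [0,0,0],"grip": 15},
    {"offset": [0,0,-0.9],"angular": [0,0,0],"grip": 15},
    {"offset": [0,0,-1],"angular": [0,0,0],"grip": 15},
    {"offset": [0,0,-0.6],"angular": [0,0,-0.82],"grip": 15}
  ]
}}

```text
time: 10.65
tool_pos: [0.578, -0.1216, 0.1827]
tcp_rot: [0.692, 0.722, 0.001, 0.001]
contact_force: [-0.3, -0.7, -2.4]
width: 0.274
grasp_force: 59.3
```

{"fn": "send_rows", "kwargs": {
  "motion": [
    {"offset": [0.5,-0.4,0],"angular": [0,0,0],"grip": 15},
    {"offset": [0.9,-0.7,0],"angular": [0,0,0],"grip": 15},
    {"offset": [0.9,-0.7,0],"angular": [0,0,0],"grip": 15},
    {"offset": [0.9,-0.7,0],"angular": [0,0,0],"grip": 15},
    {"offset": [0.9,-0.7,0],"angular": [0,0,0],"grip": 15}
  ]
}}

```text
time: 11.15
tool_pos: [0.4747, -0.0015, 0.1799]
tcp_rot: [0.693, 0.721, -0.0, -0.0]
contact_force: [0.6, 0.0, -2.0]
width: 0.277
grasp_force: 59.3
```

{"fn": "send_rows", "kwargs": {
  "motion": [
    {"offset": [0.9,-0.7,0],"angular": [0,0,0],"grip": 15},
    {"offset": [0.9,-0.7,0],"angular": [0,0,0],"grip": 15},
    {"offset": [0.5,-0.4,0],"angular": [0,0,0],"grip": 15},
    {"offset": [0,0,0],"angular": [0,0,0],"grip": 15},
    {"offset": [0,0,0],"angular": [0,0,0],"grip": 15}
  ]
}}

```text
time: 11.65
tool_pos: [0.4194, 0.0643, 0.1804]
tcp_rot: [0.692, 0.722, 0.0, 0.0]
contact_force: [0.6, 0.1, -1.7]
width: 0.275
grasp_force: 59.3
```

Run:
```python
from h import *
go(.4261,.0914,.106,2.4)
look('wrist',['plate_end','frame'],'w4.png')
look('top',['plate_end','frame'])
```

```text
t 11.65 pos [0.4194 0.0643 0.1804] yaw 2.42 tilt [ 0.0007 -0.0004] F [ 0.6  0.1 -1.7] w 0.275 off [0.89 0.26 2.48] turn z 0.0
top plate_end 0.92 [0.4197 0.2739 0.0432]
```

View pics/w4.png

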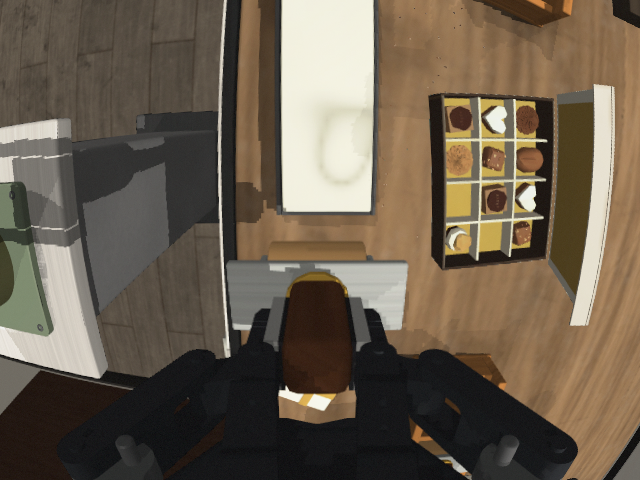

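The wrist view shows the roller held square, the barrel at (317,252) and the plate ahead between (285,210) and (375,210). I'll move over the near end and descend.

{"fn": "send_rows", "kwargs": {
  "motion": [
    {"offset": [0.5,0.15,0.6],"angular": [0,0,0],"grip": 15},
    {"offset": [0.45,0.11,0.8],"angular": [0,0,0],"grip": 15},
    {"offset": [0,0,0.8],"angular": [0,0,0],"grip": 15},
    {"offset": [0,0,0.35],"angular": [0,0,0],"grip": 15},
    {"offset": [0,0,0],"angular": [0,0,0],"grip": 15}
  ]
}}

```text
time: 12.45
tool_pos: [0.4245, 0.0927, 0.1021]
tcp_rot: [0.693, 0.721, -0.002, -0.002]
contact_force: [0.6, -0.3, -1.9]
width: 0.271
grasp_force: 59.3
```

{"fn": "send_rows", "kwargs": {
  "motion": [
    {"offset": [0,0,0.03],"angular": [0,0,0],"grip": 15},
    {"offset": [0,0,0.03],"angular": [0,0,0],"grip": 15},
    {"offset": [0,0,0.03],"angular": [0,0,0],"grip": 15},
    {"offset": [0,0,0.03],"angular": [0,0,0],"grip": 15},
    {"offset": [0,0,0],"angular": [0,0,0],"grip": 15}
  ]
}}

```text
time: 12.95
tool_pos: [0.4262, 0.093, 0.1005]
tcp_rot: [0.692, 0.722, 0.0, 0.0]
contact_force: [0.3, 1.0, -2.5]
width: 0.271
grasp_force: 59.3
```

Run:
```python
from h import *
go(.4261,.0914,.09,2.4)
```

```text
t 12.95 pos [0.4262 0.093  0.1005] yaw 2.36 tilt [ 0.0006 -0.    ] F [ 0.3  1.  -2.5] w 0.271 off [-0.05 -0.01  0.35] turn z -0.01
```

{"fn": "send_rows", "kwargs": {
  "motion": [
    {"offset": [0,0,0.03],"angular": [0,0,0],"grip": 15},
    {"offset": [0,0,0.03],"angular": [0,0,0],"grip": 15},
    {"offset": [0,0,0.03],"angular": [0,0,0],"grip": 15},
    {"offset": [0,0,0.03],"angular": [0,0,0],"grip": 15},
    {"offset": [0,0,0],"angular": [0,0,0],"grip": 15}
  ]
}}

```text
time: 13.45
tool_pos: [0.4262, 0.093, 0.0967]
tcp_rot: [0.692, 0.722, 0.0, 0.0]
contact_force: [-1.0, 0.3, -0.1]
width: 0.271
grasp_force: 59.7
```

{"fn": "send_rows", "kwargs": {
  "motion": [
    {"offset": [0,0,0.03],"angular": [0,0,0],"grip": 15},
    {"offset": [0,0,0.03],"angular": [0,0,0],"grip": 15},
    {"offset": [0,0,0.02],"angular": [0,0,0],"grip": 15},
    {"offset": [0,0,0],"angular": [0,0,0],"grip": 15}
  ]
}}

```text
time: 13.85
tool_pos: [0.4262, 0.093, 0.0944]
tcp_rot: [0.692, 0.722, 0.0, 0.0]
contact_force: [-2.2, -0.6, 4.3]
width: 0.273
grasp_force: 60.2
```

{"fn": "send_rows", "kwargs": {
  "motion": [
    {"offset": [0,0,0],"angular": [0,0,0],"grip": 15}
  ]
}}

```text
time: 13.95
tool_pos: [0.4262, 0.093, 0.0944]
tcp_rot: [0.692, 0.722, 0.0, 0.0]
contact_force: [-1.3, -0.5, 2.3]
width: 0.27
grasp_force: 60.2
```

{"fn": "send_rows", "kwargs": {
  "motion": [
    {"offset": [0.2,0,0],"angular": [0,0,0],"grip": 15},
    {"offset": [0.2,0,0],"angular": [0,0,0],"grip": 15}
  ]
}}

```text
time: 14.15
tool_pos: [0.4257, 0.1054, 0.0943]
tcp_rot: [0.693, 0.721, 0.0, 0.0]
contact_force: [-1.8, 0.0, 3.4]
width: 0.272
grasp_force: 60.2
```

{"fn": "send_rows", "kwargs": {
  "motion": [
    {"offset": [0.2,0,0],"angular": [0,0,0],"grip": 15},
    {"offset": [0.2,0,0],"angular": [0,0,0],"grip": 15}
  ]
}}

```text
time: 14.35
tool_pos: [0.4252, 0.1177, 0.0943]
tcp_rot: [0.692, 0.722, 0.0, 0.0]
contact_force: [-1.0, 0.1, 3.1]
width: 0.271
grasp_force: 60.2
```

{"fn": "send_rows", "kwargs": {
  "motion": [
    {"offset": [0.2,0,0],"angular": [0,0,0],"grip": 15},
    {"offset": [0.2,0,0],"angular": [0,0,0],"grip": 15}
  ]
}}

```text
time: 14.55
tool_pos: [0.4247, 0.1297, 0.0943]
tcp_rot: [0.692, 0.722, 0.0, 0.0]
contact_force: [-1.6, -0.7, 3.7]
width: 0.273
grasp_force: 60.2
```

{"fn": "send_rows", "kwargs": {
  "motion": [
    {"offset": [0.25,0,0],"angular": [0,0,0],"grip": 15},
    {"offset": [0.25,0,0],"angular": [0,0,0],"grip": 15}
  ]
}}

```text
time: 14.75
tool_pos: [0.424, 0.1447, 0.0942]
tcp_rot: [0.692, 0.722, 0.0, 0.0]
contact_force: [-2.1, -0.2, 4.3]
width: 0.274
grasp_force: 60.2
```

{"fn": "send_rows", "kwargs": {
  "motion": [
    {"offset": [0.25,0,0],"angular": [0,0,0],"grip": 15},
    {"offset": [0.25,0,0],"angular": [0,0,0],"grip": 15}
  ]
}}

```text
time: 14.95
tool_pos: [0.4234, 0.1597, 0.0942]
tcp_rot: [0.692, 0.722, 0.0, 0.0]
contact_force: [-1.2, -0.8, 3.6]
width: 0.269
grasp_force: 60.2
```

{"fn": "send_rows", "kwargs": {
  "motion": [
    {"offset": [0.25,0,0],"angular": [0,0,0],"grip": 15},
    {"offset": [0.25,0,0],"angular": [0,0,0],"grip": 15}
  ]
}}

```text
time: 15.15
tool_pos: [0.4228, 0.1746, 0.0942]
tcp_rot: [0.692, 0.722, 0.0, 0.0]
contact_force: [-0.3, 0.1, 3.7]
width: 0.272
grasp_force: 60.2
```

{"fn": "send_rows", "kwargs": {
  "motion": [
    {"offset": [0.25,0,0],"angular": [0,0,0],"grip": 15},
    {"offset": [0.25,0,0],"angular": [0,0,0],"grip": 15}
  ]
}}

```text
time: 15.35
tool_pos: [0.4221, 0.1896, 0.0942]
tcp_rot: [0.692, 0.722, 0.0, 0.0]
contact_force: [-0.3, -0.5, 4.1]
width: 0.273
grasp_force: 60.2
```

{"fn": "send_rows", "kwargs": {
  "motion": [
    {"offset": [0.25,0,0],"angular": [0,0,0],"grip": 15},
    {"offset": [0.25,0,0],"angular": [0,0,0],"grip": 15}
  ]
}}

```text
time: 15.55
tool_pos: [0.4215, 0.2046, 0.0942]
tcp_rot: [0.692, 0.722, 0.0, 0.0]
contact_force: [-0.2, -0.5, 4.6]
width: 0.275
grasp_force: 60.3
```

The force is steady over a full turn. I'll finish the stroke to near the far end.

{"fn": "send_rows", "kwargs": {
  "motion": [
    {"offset": [0.25,0,0],"angular": [0,0,0],"grip": 15},
    {"offset": [0.25,0,0],"angular": [0,0,0],"grip": 15}
  ]
}}

```text
time: 15.75
tool_pos: [0.4209, 0.2196, 0.0942]
tcp_rot: [0.692, 0.722, 0.0, 0.0]
contact_force: [-0.0, -0.6, 4.0]
width: 0.274
grasp_force: 60.3
```

{"fn": "send_rows", "kwargs": {
  "motion": [
    {"offset": [0.25,0,0],"angular": [0,0,0],"grip": 15},
    {"offset": [0.25,0,0],"angular": [0,0,0],"grip": 15}
  ]
}}

```text
time: 15.95
tool_pos: [0.4203, 0.2345, 0.0942]
tcp_rot: [0.692, 0.722, 0.0, 0.0]
contact_force: [-0.8, -0.2, 4.7]
width: 0.274
grasp_force: 60.3
```

{"fn": "send_rows", "kwargs": {
  "motion": [
    {"offset": [0.25,0,0],"angular": [0,0,0],"grip": 15},
    {"offset": [0.25,0,0],"angular": [0,0,0],"grip": 15}
  ]
}}

```text
time: 16.15
tool_pos: [0.4197, 0.2495, 0.0942]
tcp_rot: [0.692, 0.722, 0.0, 0.0]
contact_force: [-0.3, -0.7, 3.4]
width: 0.275
grasp_force: 60.3
```

{"fn": "send_rows", "kwargs": {
  "motion": [
    {"offset": [0.25,0,0],"angular": [0,0,0],"grip": 15},
    {"offset": [0.15,0,0],"angular": [0,0,0],"grip": 15},
    {"offset": [0,0,0],"angular": [0,0,0],"grip": 15}
  ]
}}

```text
time: 16.45
tool_pos: [0.4191, 0.2617, 0.0942]
tcp_rot: [0.692, 0.722, 0.0, -0.0]
contact_force: [-0.2, 1.0, 3.7]
width: 0.275
grasp_force: 60.3
```

Run:
```python
from h import *
go(.4189,.2612,.19,-10.5)
```

```text
t 16.45 pos [0.4191 0.2617 0.0942] yaw 2.4 tilt [0.0002 0.0006] F [-0.2  1.   3.7] w 0.275 off [-0.01 -0.01 -3.19] turn z 2.58
```

It runs true: force stayed within about 1 N over 1.5 turns. Next I'll lift, turn and go above the stand.

{"fn": "send_rows", "kwargs": {
  "motion": [
    {"offset": [0,0,-0.5],"angular": [0,0,0],"grip": 15},
    {"offset": [0,0,-0.9],"angular": [0,0,0],"grip": 15},
    {"offset": [0,0,-0.9],"angular": [0,0,0.86],"grip": 15},
    {"offset": [0,0,-0.9],"angular": [0,0,0.86],"grip": 15},
    {"offset": [0,0,0],"angular": [0,0,0.86],"grip": 15}
  ]
}}

```text
time: 16.95
tool_pos: [0.421, 0.2614, 0.1931]
tcp_rot: [0.77, 0.638, 0.003, 0.001]
contact_force: [1.3, 0.8, -2.6]
width: 0.274
grasp_force: 59.6
```

{"fn": "send_rows", "kwargs": {
  "motion": [
    {"offset": [0.25,0.5,0],"angular": [0,0,0],"grip": 15},
    {"offset": [0.45,0.9,0],"angular": [0,0,0],"grip": 15},
    {"offset": [0.45,0.9,0],"angular": [0,0,0],"grip": 15},
    {"offset": [0.45,0.9,0],"angular": [0,0,0],"grip": 15},
    {"offset": [0.45,0.9,0],"angular": [0,0,0],"grip": 15}
  ]
}}

```text
time: 17.45
tool_pos: [0.551, 0.2983, 0.1877]
tcp_rot: [0.769, 0.639, -0.002, -0.001]
contact_force: [1.2, 0.1, -3.0]
width: 0.277
grasp_force: 59.5
```

{"fn": "send_rows", "kwargs": {
  "motion": [
    {"offset": [0.3,0.7,0],"angular": [0,0,0],"grip": 15},
    {"offset": [0.1,0.35,0],"angular": [0,0,0],"grip": 15},
    {"offset": [0,0,0],"angular": [0,0,0],"grip": 15},
    {"offset": [0,0,0],"angular": [0,0,0],"grip": 15}
  ]
}}

```text
time: 17.85
tool_pos: [0.583, 0.3043, 0.1889]
tcp_rot: [0.769, 0.639, -0.002, -0.001]
contact_force: [-0.4, 0.3, -2.7]
width: 0.272
grasp_force: 59.6
```

Run:
```python
from h import *
go(.585,.307,.0737,-10.5)
p,C,_=look('wrist',['stand','stand_seat'],'w5.png')
print(np.savetxt('C5.txt',C))
```

```text
t 17.85 pos [0.583  0.3043 0.1889] yaw -10.55 tilt [-0.0033 -0.0011] F [-0.4  0.3 -2.7] w 0.272 off [0.11 0.06 3.84] turn z -0.01
wrist stand 0.78 [ 0.5886  0.3131 -0.0024]
wrist stand_seat 0.63 [0.5831 0.3111 0.0622]
None
```

View pics/w5.png

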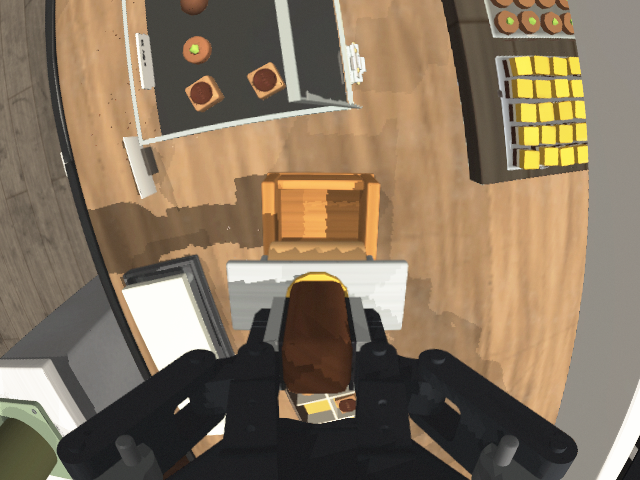

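The wrist view shows the stand's rims at columns 263 and 379, with far ends near rows 175 and 180. The roller is in front of it and roughly centred.

Run:
```python
from h import *
C=np.loadtxt('C5.txt')
r=backproj(C,[(263,175),(379,181),(262,252),(378,256)],.056);print(r.round(4))
for i,j in((0,2),(1,3)):
    d=r[i]-r[j];print(np.degrees(np.arctan2(-d[0],d[1])).round(1))
d=r[1]-r[0];a=np.degrees(np.arctan2(d[1],d[0]));print(a,np.linalg.norm(d))
m=(r[0]+r[1])/2
for y in(-10.5,-11.5):
    t=np.radians(y);print('ctr',m[:2]-.034*np.array([-np.sin(t),np.cos(t)]))
b=backproj(C,[(228,262),(407,262)],.1889-.0177+.006)
print('bridge mid',b.mean(0),np.linalg.norm(b[0]-b[1]))
e=np.linalg.norm(r[2]-r[3]);print(e,(r[2]+r[3])/2)
o=ctrl.get_obs();Ti=R.from_quat(o['tcp_rot']).inv()
for v in (b.mean(0),m,(r[2]+r[3])/2): print('tool',Ti.apply(v-o['tool_pos']).round(4))
```

```text
[[0.5503 0.3528 0.056 ]
 [0.6353 0.3323 0.056 ]
 [0.5358 0.293  0.056 ]
 [0.6261 0.2727 0.056 ]]
-13.6
-8.7
-13.54093136555259 0.08739547226351123
ctr [0.5865723  0.30912277]
ctr [0.5859898 0.309236 ]
bridge mid [0.58650506 0.32353178 0.1772    ] 0.08156394298100288
0.09257445128001676 [0.58095017 0.28285039 0.056     ]
tool [ 0.0191 -0.0001  0.0128]
tool [0.039  0.0027 0.134 ]
tool [-0.0218  0.002   0.134 ]
```

{"fn": "send_rows", "kwargs": {
  "motion": [
    {"offset": [0.11,0.06,0.3],"angular": [0,0,0],"grip": 15},
    {"offset": [0,0,0.8],"angular": [0,0,0],"grip": 15},
    {"offset": [0,0,0.8],"angular": [0,0,0],"grip": 15},
    {"offset": [0,0,0.4],"angular": [0,0,0],"grip": 15},
    {"offset": [0,0,0.1],"angular": [0,0,0],"grip": 15}
  ]
}}

```text
time: 18.5
tool_pos: [0.5849, 0.3073, 0.1155]
tcp_rot: [0.769, 0.639, -0.002, -0.001]
contact_force: [0.4, -0.3, -2.8]
width: 0.273
grasp_force: 59.6
```

{"fn": "send_rows", "kwargs": {
  "motion": [
    {"offset": [0,0,0.15],"angular": [0,0,0],"grip": 15},
    {"offset": [0,0,0.1],"angular": [0,0,0],"grip": 15},
    {"offset": [0,0,0.1],"angular": [0,0,0],"grip": 15},
    {"offset": [0,0,0],"angular": [0,0,0],"grip": 15}
  ]
}}

```text
time: 18.9
tool_pos: [0.587, 0.3078, 0.108]
tcp_rot: [0.769, 0.639, 0.0, 0.0]
contact_force: [0.2, -0.5, -3.3]
width: 0.274
grasp_force: 59.6
```

Run:
```python
from h import *
go(.5855,.308,.0737,-10.5)
```

```text
t 18.9 pos [0.587  0.3078 0.108 ] yaw -10.54 tilt [0.0005 0.0002] F [ 0.2 -0.5 -3.3] w 0.274 off [-0.   -0.05  1.14] turn z -0.01
```

{"fn": "send_rows", "kwargs": {
  "motion": [
    {"offset": [0,-0.04,0.1],"angular": [0,0,0],"grip": 15},
    {"offset": [0,0,0.15],"angular": [0,0,0],"grip": 15},
    {"offset": [0,0,0.15],"angular": [0,0,0],"grip": 15},
    {"offset": [0,0,0],"angular": [0,0,0],"grip": 15}
  ]
}}

```text
time: 19.3
tool_pos: [0.5848, 0.3077, 0.0944]
tcp_rot: [0.769, 0.639, -0.001, -0.0]
contact_force: [0.2, 0.3, -2.9]
width: 0.275
grasp_force: 59.6
```

Run:
```python
from h import *
go(.5855,.308,.0737,-10.5)
p,C,_=look('wrist',[]);np.savetxt('C6.txt',C)
im=p['color'];cv2.imwrite('pics/w6.png',cv2.resize(im[150:370,190:450],None,fx=2.7,fy=2.7,interpolation=2))
```

```text
t 19.3 pos [0.5848 0.3077 0.0944] yaw -10.54 tilt [-0.002  -0.0008] F [ 0.2  0.3 -2.9] w 0.275 off [0.01 0.02 0.69] turn z -0.01
```

View pics/w6.png

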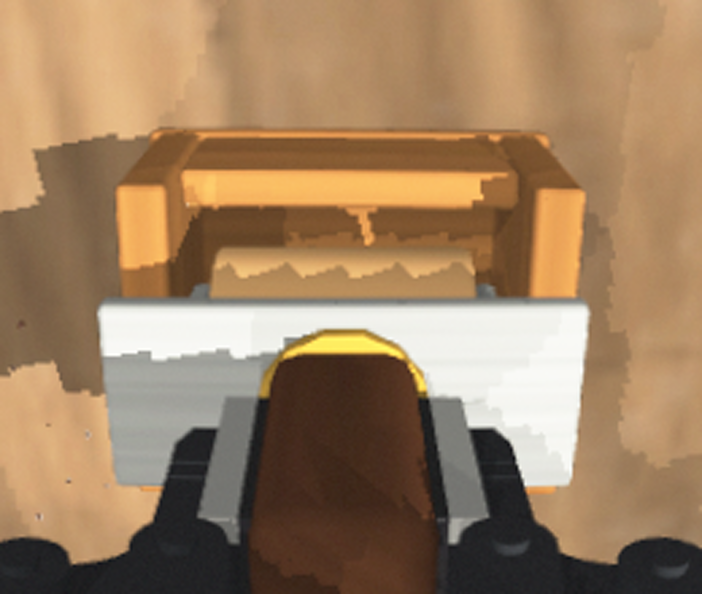

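The crop shows arms and barrel inside the pocket; the stand's centre line (350) is slightly right of the bridge's (344). I'll compute the residual.

Run:
```python
from h import *
C=np.loadtxt('C6.txt');k=lambda L:[(190+a/2.7,150+b/2.7) for a,b in L]
r=backproj(C,k([(118,188),(583,190)]),.056);b=backproj(C,k([(99,300),(588,303),(572,486),(117,486)]),.0827)
o=ctrl.get_obs();Ti=R.from_quat(o['tcp_rot']).inv()
for v in (r,b): print(Ti.apply(v-o['tool_pos']).round(4))
```

```text
[[ 0.0322 -0.0432  0.0389]
 [ 0.0318  0.0453  0.0388]]
[[ 0.0198 -0.0416  0.0122]
 [ 0.0192  0.0409  0.0121]
 [-0.017   0.0415  0.0121]
 [-0.0169 -0.042   0.0122]]
```

{"fn": "send_rows", "kwargs": {
  "motion": [
    {"offset": [-0.03,0.04,0.1],"angular": [0,0,0],"grip": 15},
    {"offset": [0,0,0.2],"angular": [0,0,0],"grip": 15},
    {"offset": [0,0,0.2],"angular": [0,0,0],"grip": 15},
    {"offset": [0,0,0],"angular": [0,0,0],"grip": 15},
    {"offset": [0,0,0],"angular": [0,0,0],"grip": 15}
  ]
}}

```text
time: 19.85
tool_pos: [0.5863, 0.3068, 0.0801]
tcp_rot: [0.769, 0.639, -0.0, -0.0]
contact_force: [-0.5, -0.1, -2.6]
width: 0.271
grasp_force: 59.6
```

Run:
```python
from h import *
go(.5855,.308,.0737,-10.5)
```

```text
t 19.85 pos [0.5863 0.3068 0.0801] yaw -10.54 tilt [-0.001  -0.0003] F [-0.5 -0.1 -2.6] w 0.271 off [ 0.03 -0.03  0.21] turn z -0.01
```

{"fn": "send_rows", "kwargs": {
  "motion": [
    {"offset": [0,0,0.1],"angular": [0,0,0],"grip": 15},
    {"offset": [0,0,0.07],"angular": [0,0,0],"grip": 15},
    {"offset": [0,0,0.03],"angular": [0,0,0],"grip": 15},
    {"offset": [0,0,0],"angular": [0,0,0],"grip": 15}
  ]
}}

```text
time: 20.25
tool_pos: [0.5865, 0.3069, 0.0745]
tcp_rot: [0.769, 0.639, -0.0, -0.0]
contact_force: [0.1, 1.0, -2.6]
width: 0.27
grasp_force: 59.6
```

Run:
```python
from h import *
go(.5855,.308,.0737,-10.5)
```

```text
t 20.25 pos [0.5865 0.3069 0.0745] yaw -10.54 tilt [-0.0003 -0.0001] F [ 0.1  1.  -2.6] w 0.27 off [ 0.03 -0.04  0.03] turn z -0.01
```

{"fn": "send_rows", "kwargs": {
  "motion": [
    {"offset": [0,0,0.03],"angular": [0,0,0],"grip": 15},
    {"offset": [0,0,0],"angular": [0,0,0],"grip": 15}
  ]
}}

```text
time: 20.45
tool_pos: [0.5868, 0.3069, 0.0738]
tcp_rot: [0.769, 0.639, 0.0, 0.0]
contact_force: [0.0, -0.0, -3.0]
width: 0.271
grasp_force: 59.8
```

{"fn": "send_rows", "kwargs": {
  "motion": [
    {"offset": [0,0,0.02],"angular": [0,0,0],"grip": 15},
    {"offset": [0,0,0],"angular": [0,0,0],"grip": 15}
  ]
}}

```text
time: 20.65
tool_pos: [0.5868, 0.307, 0.0738]
tcp_rot: [0.769, 0.639, 0.0, 0.0]
contact_force: [-0.4, -0.1, 0.6]
width: 0.27
grasp_force: 60.1
```

{"fn": "send_rows", "kwargs": {
  "motion": [
    {"offset": [0,0,0],"angular": [0,0,0],"grip": 40},
    {"offset": [0,0,0],"angular": [0,0,0],"grip": 60},
    {"offset": [0,0,0],"angular": [0,0,0],"grip": 60},
    {"offset": [0,0,0],"angular": [0,0,0],"grip": 60},
    {"offset": [0,0,0],"angular": [0,0,0],"grip": 60}
  ]
}}

```text
time: 21.15
tool_pos: [0.5868, 0.3069, 0.0733]
tcp_rot: [0.769, 0.639, 0.0, 0.0]
contact_force: [0.6, -0.3, 0.3]
width: 0.703
grasp_force: 0.0
```

{"fn": "send_rows", "kwargs": {
  "motion": [
    {"offset": [0,0,-0.5],"angular": [0,0,0],"grip": 60},
    {"offset": [0,0,-1],"angular": [0,0,0],"grip": 60},
    {"offset": [0,0,-1],"angular": [0,0,0],"grip": 60},
    {"offset": [0,0,-1],"angular": [0,0,0],"grip": 60},
    {"offset": [0,0,-1],"angular": [0,0,0],"grip": 60}
  ]
}}

```text
time: 21.65
tool_pos: [0.5868, 0.307, 0.2109]
tcp_rot: [0.769, 0.639, 0.001, 0.0]
contact_force: [0.1, -0.2, -0.0]
width: 0.707
grasp_force: 0.0
```

{"fn": "send_rows", "kwargs": {
  "motion": [
    {"offset": [-1,-0.5,0],"angular": [0,0,0],"grip": 60},
    {"offset": [-1,-0.5,0],"angular": [0,0,0],"grip": 60},
    {"offset": [-1,-0.5,0],"angular": [0,0,0],"grip": 60},
    {"offset": [0,0,0],"angular": [0,0,0],"grip": 60},
    {"offset": [0,0,0],"angular": [0,0,0],"grip": 60}
  ]
}}

```text
time: 22.15
tool_pos: [0.5262, 0.2265, 0.2096]
tcp_rot: [0.769, 0.639, 0.001, 0.0]
contact_force: [0.4, 0.7, 0.2]
width: 0.703
grasp_force: 0.0
```

Run:
```python
from h import *
go(.5855,.308,.0737,-10.5)
p,C,_=look('wrist',[],'w7.png')
```

```text
t 22.15 pos [0.5262 0.2265 0.2096] yaw -10.59 tilt [0.0021 0.0009] F [0.4 0.7 0.2] w 0.703 off [3.03 1.43 4.54] turn z -0.02
```

View pics/w7.png

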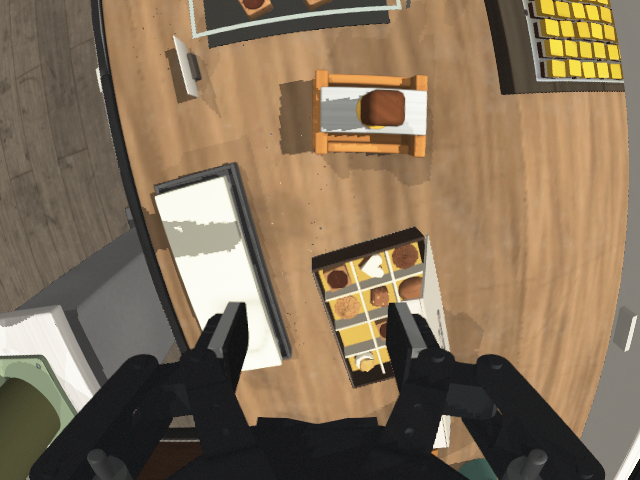

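The roller at (372,110) is seated upright in the stand with its bridge on both rims. The other roller is untouched in the rack and the gripper is clear, so I'm handing in.

```bash
python3 -c "
from workcell import ctrl; print(ctrl.close_job())"
```

```text
the job is handed in; nothing more can be done
None
```

I rolled the rack's left (+y) roller about 169 mm along the plate; it ran true, with force steady to about 1 N at roughly 6 N pressed. It is now seated upright in the stand, the other roller was never touched or rolled and is still in the rack, and I handed the job in at about 22 s.

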